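Set the de-airing timer to ten minutes

ROBOT

A 6-joint arm with a two-finger parallel gripper is mounted at the origin on the work surface. World frame = base frame: x ahead of the robot, y to its left, z up, the work surface at z = 0. Lengths are in m, angles in rad, forces in N, time in s.
With the tool pointing down it reaches from about 0.25 to 0.8 m from the base axis. Payload 3.9 kg.
Tool frame: the origin (TCP) lies between the finger pads; the fingertips stand 19 mm ahead of it and the grasp point (between the pads) is the TCP; z points along the fingers, y is the line along which they close (so a half turn about z gives the same grasp; the last joint's range is limited). The gripper opens to 85 mm and grips with 20 to 120 N. Pads are 22 mm wide; open, the fingers measure 114 mm over their backs; the gripper's body (76 mm by 85 mm) begins 54 mm behind the grasp point. The pads swing forward as they close: fully open they stand 13 mm farther back than shut.
Start: joints at [1.247, 0.26, -0.138, 1.173, 0, 1.571], TCP at [0.167, 0.498, 0.25] pointing down, gripper open.
Joint ranges: [-2.78, 2.78], [-0.83, 1.72], [-1.28, 1.37], [-1.9, 2.12], [-1.57, 1.48], [-3.14, 3.14]. Speed limits (rad/s): [2.57, 2.57, 3.14, 3.14, 3.14, 3.14].

INTERFACE

Orientations are given as a unit quaternion [x, y, z, w].
In Python, from cell import r gives the robot as it stands.
- The arm moves only by the shell command python3 -m creep 'ROWS'. ROWS is a JSON object of lists of equal length, an entry for each row: "dp": the shift along the tool's x, y, z in m, a list of three; "turn": the turn, a rotation vector about the tool's x, y, z in rad, a list of three; "fingers": the finger opening in m, from 0 to 0.0854. A call has exactly 5 rows; each row is the pose to reach, as a shift and turn from the pose commanded when the call began, along the tool's axes at that moment; what a row does not reach only later rows make up. A row lasts 1/10 s, in which the tool goes at most 50 mm and 8.59 degrees, less where a joint would pass 70% of its speed; a pose out of reach is approached as far as the arm can. A call with a gripper value outside its range is refused whole. The fingers move at their own pace and stop on an object; the grip force is fixed at half the most. Time passes only in rows, so rows that repeat a pose let the fingers close, or fill a call up. It gives the time, the measured TCP pose, the force, the opening and the grip force at its end, in the units of the state.
- r.state(): the state, without advancing time (a new reading comes with each control period).
- r.read_camera(name): name is "scene" or "top"; returns the picture (420x560x3 uint8, red, green, blue); there is no depth.
- r.calibration(name): a dict with "vfov" (degrees; the focal length in pixels is half the picture's height over the tangent of half this angle, whatever the lens; pixels are square), "cx", "cy" (the principal point, pixels), "world_from_camera" (4x4, takes a point from camera to world coordinates). Camera axes: x right, y down, z forward; pixel columns grow to the right and rows downward; lengths in m; the calibration is good to about 2 mm. A picture is of the moment at which its call begins. calibration takes no time and is no camera call.
- r.finish_job(): hands the job in; it is judged then, once.
The state is a dict: "time": time; "joint_pos": joint angles; "qvel": joint speeds; "joint_torque": joint torques, N m; "ee_pos": TCP position; "tool_rot": TCP orientation; "ft_force": force on the tool from outside, world axes, zero at the start; "wrist_torque": the same for the moment, N m; "width": finger opening in m; "grip_force": force on a finger pad.
Only numpy, scipy, OpenCV 4.12 (cv2) and the standard library are available. Lean on these libraries where they do the work, as an engineer would, in place of code of your own. Each camera call takes 0.05 s, during which the arm holds its last target. There are 200 camera calls.

TASK

Set the wind-up bench timer (the low square box with a round white dial and a bar handle) to ten minutes for de-airing the soil flask: it only catches when wound fully, so first turn the bar clockwise until its pointer is past the top mark, fifteen, then turn it back down to the ten-minute mark, the third of the four long marks, and let go. Leave the round knob of the speed control next to it as it is set, and do not shift or tip the flask.

Things in the scene. Friction and masses are not known exactly. Their poses are not given: they have to be found in the camera images.
- timer (a joint): Timer handle angle (rad), growing clockwise seen from above: zero minutes 0, five 0.436, ten 0.873, fifteen (top mark) 1.309, end stop 1.6. Starts at 0.1 to 0.5; stiff (0.06 N m), no spring, stays where left. The white dial, 116 mm across, top 47 mm above the bench, has four long black marks 25 degrees apart: clockwise zero, five, ten, fifteen (the broad one); thin marks each minute.
- timer_grip (a point): On the axis of the timer handle, 76 mm above the bench, at grip height. Handle: upright black bar 52 mm long, 16 thick, 36 high (52 to 88 mm above the bench) on a black disc 42 mm across. x: along the bar to its pointer end (white line on top, small nose at the foot); z up; turns with the handle. Fixed grey housing 120 x 120 x 45 mm, left or right of the bench's middle.
- speed_mark (a point): Outer end of the white line on top of the speed control's knob, 68 mm above the bench, 16 mm from the knob's axis; x outward along the line, z up. Round black knob, 38 mm across, 22 high, turns easily, on a fixed narrow grey box 110 x 70 x 45 mm across the bench's middle from the timer. To be left as it is.
- flask: Conical glass flask with a soil sample and a black stopper, 84 mm across at the foot, 146 mm high, 0.3 kg, standing loose to the robot's left, farther out than the controls. Origin at the centre of its underside, z up along its axis.
Things that resemble listed ones, but are neither listed nor needed, are in the scene too. What is shaped like the part that bears timer but blue or yellow is not meant.

How it is judged:
On the way:
1. the timer is wound clockwise past its top (fifteen-minute) mark (value of joint timer above 1.309 rad), for 0.1 s.
At the end, for the whole second after the job is handed in: The timer's pointer rests within 10 degrees (two minutes) of the ten-minute mark after having been past the top mark; the speed knob's mark is within 6 mm of where it was, and the flask stands upright within 30 mm of its place (value of joint timer between 0.698 and 1.048 rad and velocity of joint timer between -0.05 and 0.05 rad/s and distance of speed_mark from where it was at the start of the episode below 0.006 m and distance of flask from where it was at the start of the episode below 0.03 m and angle between flask's own z axis and vertical below 0.2 rad); the robot touches nothing.
It fails at once if the speed knob is turned (its mark moves more than 6 mm) (distance of speed_mark from where it was at the start of the episode above 0.006 m).
It fails at once if the flask is shifted by more than 30 mm or tipped (distance of flask from where it was at the start of the episode above 0.03 m or angle between flask's own z axis and vertical above 0.3 rad).
It also fails if it takes over 35 s, if anything falls off the work surface, if the arm or the gripper's body presses on something with over 40 N, if the wrist force passes 120 N, or if a joint passes its speed limit or range.

## Working session

There is one attempt and no reset: what is moved stays moved. The work goes in short steps, Python scripts to look and compute and a shell command to move; the robot and the scene stay as the last step left them, time stands still between calls to the robot, and variables do not carry over. Pictures are saved under pics/ and viewed, at most 10 in all, crops included, and the job is handed in when it is done.

```bash
mkdir -p pics
python3 - <<'E'
from cell import r
import cv2,numpy as np
for n in("scene","top"):
    im=r.read_camera(n); cv2.imwrite(f"pics/{n}0.png",cv2.cvtColor(im,cv2.COLOR_RGB2BGR))
    c=r.calibration(n);print(n,c["vfov"],c["cx"],c["cy"],np.round(c["world_from_camera"],3).tolist(),[k for k in c])
s=r.state();print(s["ee_pos"],s["tool_rot"],s["width"],s["time"])
E
```

```text
scene 45.961114927474355 274.06897015310636 209.57072260045604 [[0.21, 0.803, -0.557, 1.107], [0.978, -0.179, 0.11, -0.067], [-0.011, -0.568, -0.823, 0.977], [0.0, 0.0, 0.0, 1.0]] ['vfov', 'cx', 'cy', 'world_from_camera']
top 54.6225595155632 276.50283573231417 213.4194316607655 [[-0.013, -0.998, 0.058, 0.445], [-1.0, 0.011, -0.028, 0.084], [0.027, -0.058, -0.998, 1.17], [0.0, 0.0, 0.0, 1.0]] ['vfov', 'cx', 'cy', 'world_from_camera']
[0.1668596  0.49717836 0.2495347 ] [ 1.61189471e-01  9.86923079e-01 -8.77737241e-04 -1.40001391e-04] 0.08495579564618842 0.1
```

View pics/scene0.png

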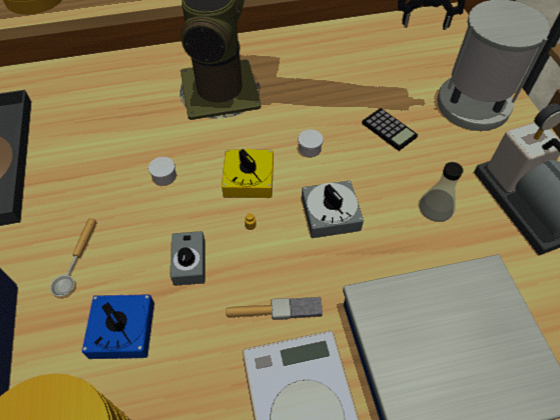

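View pics/top0.png

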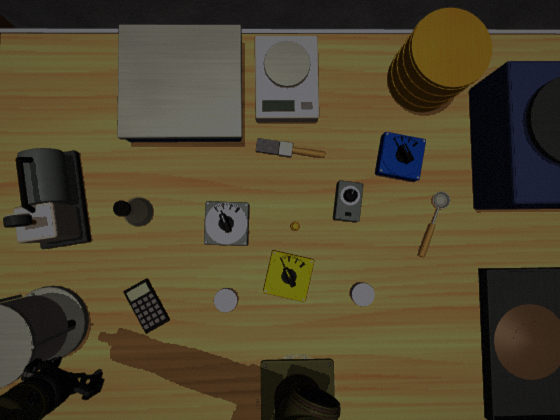

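Candidates for the timer are the grey box with white dial at top (227,223) / scene (332,208), the yellow one at top (289,276) and the blue one at top (401,156). The speed control is at top (349,200) and the flask at top (137,211). I choose the grey box and check it in a close crop.

```bash
cat > h.py <<'E'
from cell import r
import cv2,numpy as np
def cast(n,u,v,z):
    c=r.calibration(n);T=np.array(c["world_from_camera"]);f=210/np.tan(np.radians(c["vfov"])/2)
    d=T[:3,:3]@[(u-c["cx"])/f,(v-c["cy"])/f,1];return T[:3,3]+d*(z-T[2,3])/d[2]
def proj(n,p):
    c=r.calibration(n);T=np.array(c["world_from_camera"]);f=210/np.tan(np.radians(c["vfov"])/2)
    q=T[:3,:3].T@(np.array(p)-T[:3,3]);return q[0]/q[2]*f+c["cx"],q[1]/q[2]*f+c["cy"]
def rect(n,x,y,z,half=.08,px=300):
    # rectified plan view at height z; right=+x? columns: -y, rows: -x
    P=[(x+half,y+half),(x+half,y-half),(x-half,y-half),(x-half,y+half)]
    src=np.float32([proj(n,(*p,z)) for p in P]);dst=np.float32([(0,0),(px,0),(px,px),(0,px)])
    return cv2.warpPerspective(r.read_camera(n),cv2.getPerspectiveTransform(src,dst),(px,px),flags=cv2.INTER_CUBIC)
E
python3 - <<'E'
from h import *
a=cast("top",227,223,.047);b=cast("scene",332,208,.047);print(a,b)
for nm,p,z in(("speed",(349,196),.068),("flask",(140,212),0.02)):print(nm,cast("top",*p,z))
x,y=a[:2];print(x,y)
# dial outline: white mask, ellipse -> center on plane .047
for n,uv in(("top",(227,223)),("scene",(332,208))):
    im=r.read_camera(n);u,v=uv;sub=im[v-35:v+35,u-35:u+35].astype(int)
    m=((sub.min(2)>(0.75*np.percentile(sub.min(2),95)))).astype(np.uint8)
    cs,_=cv2.findContours(m,0,2);c=cv2.convexHull(max(cs,key=cv2.contourArea))
    P=np.array([cast(n,q[0][0]+u-35,q[0][1]+v-35,.047)[:2]*1000 for q in c],np.float32)
    print(n,cv2.minEnclosingCircle(P),cv2.fitEllipse(P))
big=[cv2.resize(rect(n,x,y,.047),(400,400)) for n in("top","scene")]
big+= [cv2.convertScaleAbs(b,alpha=1.4) for b in []]
cv2.imwrite("pics/c1.png",cv2.cvtColor(np.hstack(big),cv2.COLOR_RGB2BGR))
E
```

```text
[0.48597517 0.18874185 0.047     ] [0.50157704 0.18754574 0.047     ]
speed [ 0.55521251 -0.14650189  0.068     ]
flask [0.5207305 0.4347556 0.02     ]
0.4859751677816219 0.18874185194261367
top ((486.44879150390625, 192.0473175048828), 58.55693435668945) ((486.3915710449219, 192.2456817626953), (115.1363296508789, 116.24310302734375), 60.389739990234375)
scene ((486.15411376953125, 191.44215393066406), 58.23817825317383) ((485.9859924316406, 191.5471954345703), (115.22760772705078, 115.9277572631836), 168.5795135498047)
```

View pics/c1.png

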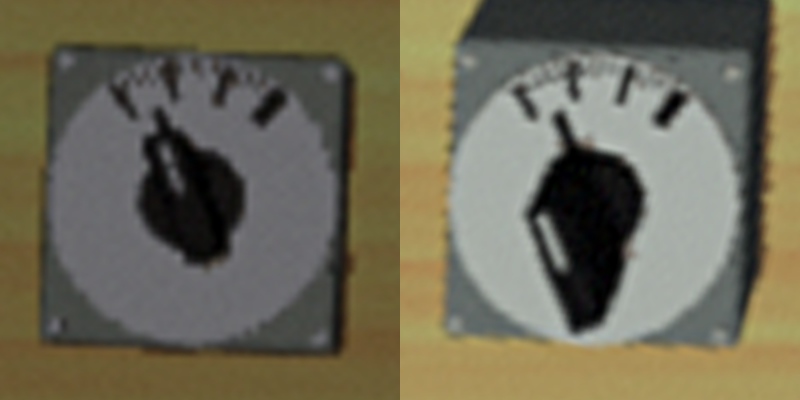

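The crop shows the white dial with the broad fifteen mark at the right (268,107), zero at (122,97), and the nose at (157,110). Its 116 mm diameter matches. The centre is (0.486, 0.192), zero lies at about -35° from +x (clockwise positive), and the pointer is at -21°, so the joint is about 0.24 rad.

```bash
python3 -m creep '{"dp":[[-0.04,-0.019,0],[-0.08,-0.038,0],[-0.12,-0.056,0],[-0.16,-0.075,0],[-0.2,-0.094,0]],"turn":[[0,0,0],[0,0,0],[0,0,0],[0,0,0],[0,0,0]],"fingers":[0.085,0.085,0.085,0.085,0.085]}'
python3 -m creep '{"dp":[[-0.04,-0.019,0],[-0.08,-0.038,0],[-0.12,-0.056,0],[-0.16,-0.075,0],[-0.2,-0.094,0]],"turn":[[0,0,-0.138],[0,0,-0.276],[0,0,-0.414],[0,0,-0.552],[0,0,-0.69]],"fingers":[0.085,0.085,0.085,0.085,0.085]}'
python3 - <<'E'
from h import *
from scipy.spatial.transform import Rotation as R
s=r.state();M=R.from_quat(s["tool_rot"]).as_matrix();print(s["joint_pos"],s["ee_pos"],np.degrees(np.arctan2(M[1,0],M[0,0])),M[:,2])
print(M.T@(np.array([.486,.192,.076])-s["ee_pos"]))
E
```

```text
time: 0.8
ee_pos: [0.3277, 0.3437, 0.2504]
tool_rot: [0.161, 0.987, 0.0, 0.0]
ft_force: [-0.4, 1.1, -0.3]
width: 0.0852
grip_force: 0.0
time: 1.3
ee_pos: [0.4847, 0.1938, 0.2504]
tool_rot: [-0.175, 0.985, 0.0, 0.0]
ft_force: [0.9, 0.2, 0.8]
width: 0.0849
grip_force: 0.0
[ 3.80189631e-01  2.54653348e-01 -1.45185772e-01  1.17061125e+00
  2.04453623e-04  2.76932481e-02] [0.48474223 0.19378517 0.25041684] -159.80344504166757 [ 2.45385209e-04  3.18239339e-04 -9.99999919e-01]
[-0.00050478 -0.00214696  0.17441657]
```

j6 is near 0 and grows clockwise, which leaves plenty of range. Next I descend and grip.

```bash
python3 -m creep '{"dp":[[0,-0.002,0.04],[0,-0.002,0.08],[0,-0.002,0.12],[0,-0.002,0.15],[0,-0.002,0.172]],"turn":[[0,0,0],[0,0,0],[0,0,0],[0,0,0],[0,0,0]],"fingers":[0.085,0.085,0.085,0.085,0.085]}'
python3 -m creep '{"dp":[[0,0,0],[0,0,0],[0,0,0],[0,0,0],[0,0,0]],"turn":[[0,0,0],[0,0,0],[0,0,0],[0,0,0],[0,0,0]],"fingers":[0.06,0.04,0.025,0.0,0.0]}'
python3 -m creep '{"dp":[[0,0,0],[0,0,0],[0,0,0],[0,0,0],[0,0,0]],"turn":[[0,0,0],[0,0,0],[0,0,0],[0,0,0],[0,0,0]],"fingers":[0,0,0,0,0]}'
```

```text
time: 1.8
ee_pos: [0.4831, 0.1926, 0.076]
tool_rot: [-0.172, 0.985, -0.0, -0.001]
ft_force: [0.1, -0.3, 0.6]
width: 0.0848
grip_force: 0.0
time: 2.3
ee_pos: [0.4858, 0.1925, 0.08]
tool_rot: [-0.172, 0.985, -0.002, 0.002]
ft_force: [-0.9, -1.3, 2.1]
width: 0.0151
grip_force: 58.4
time: 2.8
ee_pos: [0.4858, 0.1925, 0.08]
tool_rot: [-0.172, 0.985, -0.001, 0.002]
ft_force: [0.6, -4.1, 4.8]
width: 0.0151
grip_force: 58.9
```

```bash
python3 -m creep '{"dp":[[0,0,0],[0,0,0],[0,0,0],[0,0,0],[0,0,0]],"turn":[[0,0,0.12],[0,0,0.24],[0,0,0.36],[0,0,0.48],[0,0,0.6]],"fingers":[0,0,0,0,0]}'
python3 -m creep '{"dp":[[0,0,0],[0,0,0],[0,0,0],[0,0,0],[0,0,0]],"turn":[[0,0,0.12],[0,0,0.24],[0,0,0.36],[0,0,0.48],[0,0,0.6]],"fingers":[0,0,0,0,0]}'
python3 -m creep '{"dp":[[0,0,0],[0,0,0],[0,0,0],[0,0,0],[0,0,0]],"turn":[[0,0,0],[0,0,0],[0,0,0],[0,0,0],[0,0,0]],"fingers":[0,0,0,0,0]}'
python3 - <<'E'
from h import *
from scipy.spatial.transform import Rotation as R
s=r.state();M=R.from_quat(s["tool_rot"]).as_matrix();h=np.degrees(np.arctan2(M[1,0],M[0,0]));print(s["ee_pos"],h,"timer est",np.radians(180-h+35),s["wrist_torque"])
a=[cv2.resize(rect(n,.486,.1887,.047),(400,400)) for n in("top","scene")]
cv2.imwrite("pics/c2.png",cv2.cvtColor(np.hstack(a),cv2.COLOR_RGB2BGR))
E
```

```text
time: 3.3
ee_pos: [0.4858, 0.1932, 0.08]
tool_rot: [0.129, 0.992, 0.0, 0.002]
ft_force: [0.2, -1.4, 4.1]
width: 0.0148
grip_force: 58.8
time: 3.8
ee_pos: [0.4862, 0.1938, 0.08]
tool_rot: [0.416, 0.909, 0.001, 0.002]
ft_force: [0.5, 0.4, 3.1]
width: 0.0151
grip_force: 58.7
time: 4.3
ee_pos: [0.4862, 0.1938, 0.08]
tool_rot: [0.413, 0.911, 0.001, 0.002]
ft_force: [1.2, -0.9, 6.2]
width: 0.015
grip_force: 59.0
[0.48621221 0.19381588 0.07997685] 131.26563386372803 timer est 1.461440386148389 [-0.09731843 -0.19110931 -0.02397754]
```

View pics/c2.png

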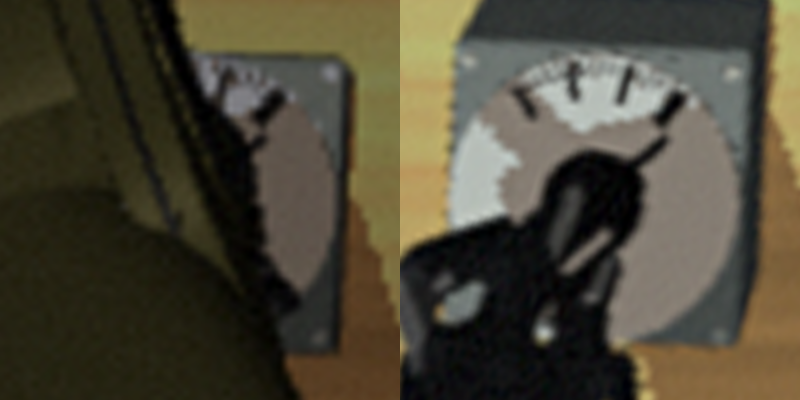

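The scene crop shows the nose at (665,140), about 51° and past the broad mark (671,107) at 40°, so it is fully wound. I now turn back 0.6 rad.

```bash
python3 -m creep '{"dp":[[0,0,0],[0,0,0],[0,0,0],[0,0,0],[0,0,0]],"turn":[[0,0,-0.12],[0,0,-0.24],[0,0,-0.36],[0,0,-0.48],[0,0,-0.6]],"fingers":[0,0,0,0,0]}'
python3 -m creep '{"dp":[[0,0,0],[0,0,0],[0,0,0],[0,0,0],[0,0,0]],"turn":[[0,0,0],[0,0,0],[0,0,0],[0,0,0],[0,0,0]],"fingers":[0,0,0,0.03,0.06]}'
python3 -m creep '{"dp":[[0,0,0],[0,0,0],[0,0,0],[0,0,-0.01],[0,0,-0.03]],"turn":[[0,0,0],[0,0,0],[0,0,0],[0,0,0],[0,0,0]],"fingers":[0.07,0.07,0.07,0.07,0.07]}'
python3 -m creep '{"dp":[[0,0,-0.04],[0,0,-0.08],[0,0,-0.12],[0,0,-0.15],[0,0,-0.15]],"turn":[[0,0,0],[0,0,0],[0,0,0],[0,0,0],[0,0,0]],"fingers":[0.07,0.07,0.07,0.07,0.07]}'
python3 - <<'E'
from h import *
a=[cv2.resize(rect(n,.486,.1887,.047),(400,400)) for n in("top","scene")]
cv2.imwrite("pics/c3.png",cv2.cvtColor(np.hstack(a),cv2.COLOR_RGB2BGR))
E
```

```text
time: 4.9
ee_pos: [0.4858, 0.1932, 0.08]
tool_rot: [0.123, 0.992, 0.0, 0.002]
ft_force: [0.3, -2.2, 8.6]
width: 0.0147
grip_force: 59.4
time: 5.4
ee_pos: [0.4841, 0.1933, 0.0784]
tool_rot: [0.126, 0.992, 0.0, -0.0]
ft_force: [0.4, 0.3, 0.2]
width: 0.043
grip_force: 0.0
time: 5.9
ee_pos: [0.483, 0.1928, 0.1077]
tool_rot: [0.126, 0.992, -0.001, -0.002]
ft_force: [0.1, -0.4, 0.4]
width: 0.0697
grip_force: 0.0
time: 6.4
ee_pos: [0.487, 0.1944, 0.264]
tool_rot: [0.126, 0.992, 0.002, 0.004]
ft_force: [0.7, 0.4, 0.1]
width: 0.0701
grip_force: 0.0
```

View pics/c3.png

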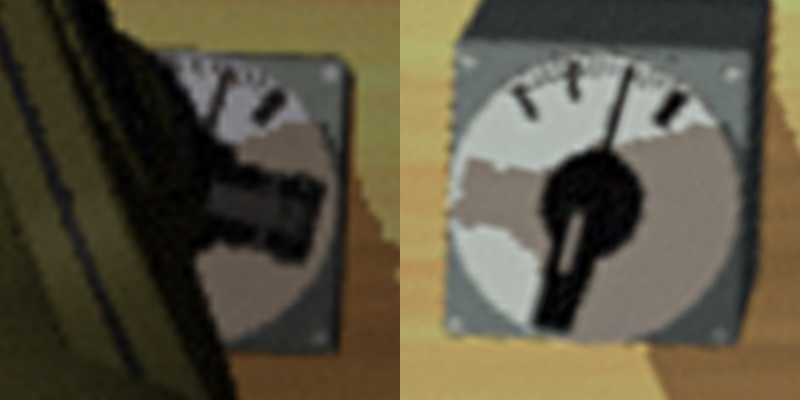

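The scene crop shows the nose in line with the third long mark (627,85), and the gripper is clear, so I hand in.

```bash
python3 -c "
from cell import r
print(r.finish_job())"
```

```text
the job is handed in; nothing more can be done
None
```

The timer was wound past fifteen and turned back to the ten-minute mark, which the last picture confirmed, then released and handed in; the arm did not go near the speed knob and passed above the flask's height, though I took no final picture of either.

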